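Take the loaded source pot out of the shielded case

ROBOT

A 7-joint arm with a two-finger parallel gripper is mounted at the origin on the work surface. World frame = base frame: x ahead of the robot, y to its left, z up, the work surface at z = 0. Lengths are in m, angles in rad, forces in N, time in s.
With the tool pointing down it reaches from about 0.35 to 0.9 m from the base axis. Payload 19.9 kg.
Tool frame: the origin (TCP) lies on the centre line of the jaws, within the pads' length; the fingertips stand 17 mm ahead of it and the grasp point (between the pads) lies 2 mm behind it; z points along the fingers, y is the line along which they close (so a half turn about z gives the same grasp; the last joint's range is limited). The gripper opens to 94 mm and grips with 3 to 60 N. Pads are 16 mm wide; open, the fingers measure 119 mm over their backs; the gripper's body (75 mm by 177 mm) begins 78 mm behind the grasp point.
Start: joints at [1.2, 0.417, -0.01, 1.614, 0.005, 1.111, -0.053], TCP at [0.202, -0.591, 0.183] pointing down, gripper open.
Joint ranges: [-2.81, 2.81], [-0.39, 2.02], [-1.27, 1.25], [0.06, 2.57], [-1.19, 4.33], [0.19, 2], [-2.82, 2.82]. Speed limits (rad/s): [1.89, 1.89, 2.39, 2.39, 3.01, 3.01, 3.01].

INTERFACE

Orientations are given as [roll, pitch, yaw] about the fixed x, y, z axes, in that order (R = Rz(yaw) Ry(pitch) Rx(roll)).
In Python, from plant import ctrl, cams, ticket, models, monitor gives the robot as it stands. Calls block until the motion is done:
- ctrl.goto(position, orientation): joint-space move of the TCP to a pose.
- ctrl.line_to(position, frame=None, vel=0.15): straight line of the TCP; frame=None keeps the orientation; vel is the mean speed in m/s.
- ctrl.movej(angles): joint-space move.
- ctrl.set_gripper(opening): opening from 0.0 (shut) to 1.0 (fully open); the grip force is fixed at half the most; returns when the fingers have stopped.
- ctrl.hold(seconds).
- ctrl.inverse_kinematics(position, orientation): joint angles nearest the present ones, or None.
- cams.capture(name): name is "scene" or "side" or "wrist"; returns a dict with "img" (400x640x3 uint8, blue, green, red), "K" (3x3 intrinsics, pixels), "D" ([k1, k2, p1, p2, k3] as OpenCV has them; the pictures are not rectified), "R" (3x3) and "t" (3): a world point X has camera coordinates R X + t. Camera axes: x right, y down, z forward; pixel columns grow to the right and rows downward; lengths in m; the calibration is good to about 2 mm. A picture is of the moment at which its call begins. There is no depth.
A pose or a line that the arm cannot do raises ctrl.PlanningError and nothing moves.
- ticket.job_done(): hands the job in; it is judged then, once.
Trained networks look in the newest picture that a camera, given by its name, has taken for a name from the list of things; names that differ only in an ending like _2 or _b are one class to them, and where a whole thing is asked for, a point or a joint stands for the part that bears it (a point fixed in the world has none). Each returns a list of dicts, best first, with "p" (0 to 1); they miss things now and then, are a little off and sometimes report something else, mostly with a low value. They report only what shows in the picture. A call takes as long as a camera call.
- models.search_frame(camera, label): "extent" ([left, top, right, bottom] in pixels, round what is visible of it).
Readings, each from a call of its own:
- monitor.current_clock(): time.
- monitor.current_joint_pos(): joint angles.
- monitor.current_joint_velocities(): joint speeds.
- monitor.current_joint_efforts(): joint torques, N m.
- monitor.current_position(): TCP position.
- monitor.current_eef_rot(): TCP orientation.
- monitor.current_wrist_force(): force on the tool from outside, world axes, zero at the start.
- monitor.current_moment(): the same for the moment, N m.
- monitor.current_gripper_width(): opening from 0.0 (shut) to 1.0 (fully open).
- monitor.current_finger_force(): force on a finger pad.
Only numpy, scipy, OpenCV 4.12 (cv2) and the standard library are available. Lean on these libraries where they do the work, as an engineer would, in place of code of your own. Each camera call takes 0.05 s, during which the arm holds its last target. There are 200 camera calls.

TASK

Swing the lid of the grey source case right over, without flinging it, until it rests open by itself. Of the three identical pots inside, one holds a source and is clearly heavier: find it by feel and stand it upright, flat inside the low steel tray, without dropping it. Leave the other two standing in the case, the lid open, and everything else on the bench undisturbed.

Things in the scene. Friction and masses are not known exactly. Their poses are not given: they have to be found in the camera images.
- case: grey steel case fixed to the bench, 160 mm (its x) x 280 mm (its y) x 122 mm tall without lid; walls 8 mm thick, inner floor 10 mm above the bench. Origin at the centre of the underside, z up; the lid is hinged along its +x side, the far side from the robot. The pots' row runs along its y.
- lid (a joint): angle of the lid in rad: 0 shut, grows as the handle edge rises and goes over to the far side, stop at 1.95. Lead-lined, 160 x 280 x 10 mm with a 10 mm lining beneath, 0.5 to 0.9 kg, free hinge. It falls shut when let go below its balance point at about 1.6 (just past upright); beyond about 1.7 it goes on to the stop and stays there.
- lid_handle (a point): middle (on the axis) of the straight steel bar handle on the lid: about 11 mm thick, 100 mm long, parallel to the hinge, open gap of about 29 mm beneath; 30 mm in from the lid's front edge. Moves with the lid; axes are the lid's (those of the case when shut; z out of the top face).
- lid_hinge (a point): middle of the hinge line, which runs along the case's y, at the far upper edge of the case. Shut, the handle lies 130 mm towards the case's -x and 45 mm above it.
- tray: low open steel tray fixed to the bench, 180 x 180 mm outside, rim 18 mm high, wall and floor 4 mm thick, empty. Origin at the centre of the underside.
- pot_a: aluminium source pot with a dark band, one of three alike, upright in the case: body 56 mm across, 60 tall; neck 16 across; lifting knob 24 across, 71 to 94 mm above the underside. Origin at the centre of the underside, z up. One of the three, any one, holds a loose lead-cast source and weighs 0.4 to 0.6 kg, the others 0.15 to 0.25 kg; it cannot be seen which.
- pot_b: aluminium source pot with a dark band, one of three alike, upright in the case: body 56 mm across, 60 tall; neck 16 across; lifting knob 24 across, 71 to 94 mm above the underside. Origin at the centre of the underside, z up. The three stand in a row, knob centres 64 to 96 mm apart, hidden until the lid opens. Heavy or light as said for pot_a.
- pot_c: aluminium source pot with a dark band, one of three alike, upright in the case: body 56 mm across, 60 tall; neck 16 across; lifting knob 24 across, 71 to 94 mm above the underside. Origin at the centre of the underside, z up. Contents rattle with 1.5 mm of play. Heavy or light as said for pot_a.
- wash_bottle: white round wash bottle with a red cap, 60 mm across, 170 tall; stands behind. Bystander, origin under its centre.
- beaker: open glass beaker, 66 mm across, 80 tall, near the middle behind the case and tray. Bystander, origin under its centre.
- lead_brick: dark grey lead brick, 200 x 100 x 50 mm, 11 kg. Bystander, origin under its centre.
- screwdriver: screwdriver lying on the bench. Bystander.
- vial: small amber vial with white cap, 28 mm across, 50 tall, standing between the case and the tray. Bystander, origin under its centre.
- meter: white calibration meter with terminals, 140 x 190 x about 90 mm. Bystander, origin under its centre.

How it is judged:
On the way:
1. the lid rests open by itself, untouched by the robot (value of joint lid above 1.75 rad and contact force between each of the fingers, the arm and lid below 0.1 N), for 0.2 s.
At the end, for the whole second after the job is handed in: The lid is open beyond 1.75 rad; the heavy pot (more than 3.2 N resting on the tray) stands upright (within 0.1 rad) flat on the tray's floor, its centre within 62 mm of the tray's centre along each tray axis; both light pots stand upright on the floor of the case; all three at rest (value of joint lid above 1.75 rad and ((x of pot_a in the frame of tray between -0.062 and 0.062 m and y of pot_a in the frame of tray between -0.062 and 0.062 m and z of pot_a in the frame of tray below 0.01 m and angle between each of pot_a, pot_b, pot_c's own z axis and vertical below 0.1 rad and linear speed of each of pot_a, pot_b, pot_c below 0.03 m/s and contact force between pot_a and tray above 3.2 N and x of pot_b in the frame of case between -0.05 and 0.05 m and y of pot_b in the frame of case between -0.112 and 0.112 m and z of each of pot_b, pot_c in the frame of case below 0.016 m and x of pot_c in the frame of case between -0.05 and 0.05 m and y of pot_c in the frame of case between -0.112 and 0.112 m) or (x of pot_b in the frame of tray between -0.062 and 0.062 m and y of pot_b in the frame of tray between -0.062 and 0.062 m and z of pot_b in the frame of tray below 0.01 m and angle between each of pot_b, pot_a, pot_c's own z axis and vertical below 0.1 rad and linear speed of each of pot_b, pot_a, pot_c below 0.03 m/s and contact force between pot_b and tray above 3.2 N and x of pot_a in the frame of case between -0.05 and 0.05 m and y of pot_a in the frame of case between -0.112 and 0.112 m and z of each of pot_a, pot_c in the frame of case below 0.016 m and x of pot_c in the frame of case between -0.05 and 0.05 m and y of pot_c in the frame of case between -0.112 and 0.112 m) or (x of pot_c in the frame of tray between -0.062 and 0.062 m and y of pot_c in the frame of tray between -0.062 and 0.062 m and z of pot_c in the frame of tray below 0.01 m and angle between each of pot_c, pot_a, pot_b's own z axis and vertical below 0.1 rad and linear speed of each of pot_c, pot_a, pot_b below 0.03 m/s and contact force between pot_c and tray above 3.2 N and x of pot_a in the frame of case between -0.05 and 0.05 m and y of pot_a in the frame of case between -0.112 and 0.112 m and z of each of pot_a, pot_b in the frame of case below 0.016 m and x of pot_b in the frame of case between -0.05 and 0.05 m and y of pot_b in the frame of case between -0.112 and 0.112 m))); the robot touches nothing.
It fails at once if the lid is flung open (faster than 4 rad/s) (velocity of joint lid above 4 rad/s).
It fails at once if a pot is let go in mid-air (higher than about 40 mm above where it should stand) ((height (world z) of pot_a above 0.055 m and contact force between pot_a and the fingers below 0.05 N) or (height (world z) of pot_b above 0.055 m and contact force between pot_b and the fingers below 0.05 N) or (height (world z) of pot_c above 0.055 m and contact force between pot_c and the fingers below 0.05 N)).
It fails at once if a pot is tipped over (angle between any of pot_a, pot_b, pot_c's own z axis and vertical above 0.7 rad).
It fails at once if a bystander is disturbed (moved more than 20 mm) (distance of any of wash_bottle, beaker, lead_brick, screwdriver, vial, meter from where it was at the start of the episode above 0.02 m).
It also fails if it takes over 72 s, if anything falls off the work surface, if the arm or the gripper's body presses on something with over 40 N, if the wrist force passes 120 N, or if a joint passes its speed limit or range.

## Working session

There is one attempt and no reset: what is moved stays moved. The work goes in short steps, each a Python script; the robot and the scene stay as the last script left them, time stands still between calls to the robot, and variables do not carry over. Pictures are saved under pics/ and viewed, at most 10 in all, crops included, and the job is handed in when it is done.

```bash
ls; mkdir -p pics
python3 - <<'E'
from plant import ctrl,cams,models,monitor
import cv2,numpy as np
ims=[]
for c in ["scene","side"]:
    d=cams.capture(c); ims.append(d["img"])
    print(c,d["K"].tolist(),d["D"],d["R"].tolist(),d["t"].tolist())
    for n in ["case","lid_handle","tray","wash_bottle","beaker","lead_brick","screwdriver","vial","meter"]:
        print(n,[(np.round(r["extent"]).tolist(),round(r["p"],2)) for r in models.search_frame(c,n)[:2]])
    cv2.imwrite(f"pics/{c}0.png",d["img"])
print(monitor.current_clock(), monitor.current_eef_rot())
E
```

```text
pics
scene [[412.16595770607256, 0.0, 319.15588624531654], [0.0, 412.16595770607256, 199.42026063987416], [0.0, 0.0, 1.0]] [0.01935486 0.         0.         0.         0.        ] [[-0.10087515110085327, 0.994786547640044, -0.01496424153717809], [0.8529662209565063, 0.0787321025695987, -0.5159940716056216], [-0.5121257948957045, -0.06481497249380874, -0.8564614349420936]] [0.05394647651760521, -0.3891620273808928, 1.6148935019651809]
case [([331.0, 179.0, 432.0, 258.0], 0.72)]
lid_handle [([329.0, 182.0, 431.0, 241.0], 0.58)]
tray [([220.0, 194.0, 281.0, 250.0], 0.64)]
wash_bottle [([302.0, 270.0, 324.0, 304.0], 0.58)]
beaker [([304.0, 246.0, 327.0, 274.0], 0.56)]
lead_brick [([303.0, 246.0, 326.0, 274.0], 0.68), ([460.0, 222.0, 502.0, 290.0], 0.57)]
screwdriver [([388.0, 163.0, 399.0, 182.0], 0.44), ([332.0, 181.0, 436.0, 240.0], 0.22)]
vial [([313.0, 206.0, 324.0, 220.0], 0.49)]
meter [([122.0, 180.0, 200.0, 236.0], 0.85)]
side [[420.35057324159936, 0.0, 312.8867614058071], [0.0, 420.35057324159936, 204.01610458440788], [0.0, 0.0, 1.0]] [-0.00597814  0.          0.          0.          0.        ] [[-0.7624972169260749, -0.6469889019356442, -0.0018316528327723517], [-0.4158963259594858, 0.49231188832221096, -0.7646301397865638], [0.4956089589922598, -0.5822665758814671, -0.6444667519569031]] [0.41883237917960375, 0.321259358552623, 1.0208071700686523]
case [([213.0, 201.0, 318.0, 318.0], 0.93)]
lid_handle [([208.0, 199.0, 317.0, 288.0], 0.72)]
tray [([315.0, 175.0, 385.0, 219.0], 0.66)]
wash_bottle [([245.0, 159.0, 268.0, 211.0], 0.96)]
beaker [([266.0, 188.0, 285.0, 202.0], 0.75), ([294.0, 304.0, 359.0, 351.0], 0.18)]
lead_brick [([124.0, 283.0, 203.0, 368.0], 0.7)]
screwdriver [([295.0, 304.0, 358.0, 350.0], 0.56)]
vial [([246.0, 158.0, 268.0, 211.0], 0.63), ([318.0, 228.0, 323.0, 237.0], 0.43)]
meter [([367.0, 134.0, 430.0, 181.0], 0.64)]
1.0 [-3.14148069e+00  2.74243108e-05  3.29780392e-01]
```

Run:
```python
import cv2,numpy as np
a=cv2.imread("pics/scene0.png")[140:320,200:520]; b=cv2.imread("pics/side0.png")[140:380,100:440]
cv2.imwrite("pics/s1.png",cv2.resize(a,(800,450),interpolation=cv2.INTER_CUBIC)); cv2.imwrite("pics/s2.png",cv2.resize(b,(800,565),interpolation=cv2.INTER_CUBIC))
```

```text
(no output)
```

View pics/s1.png

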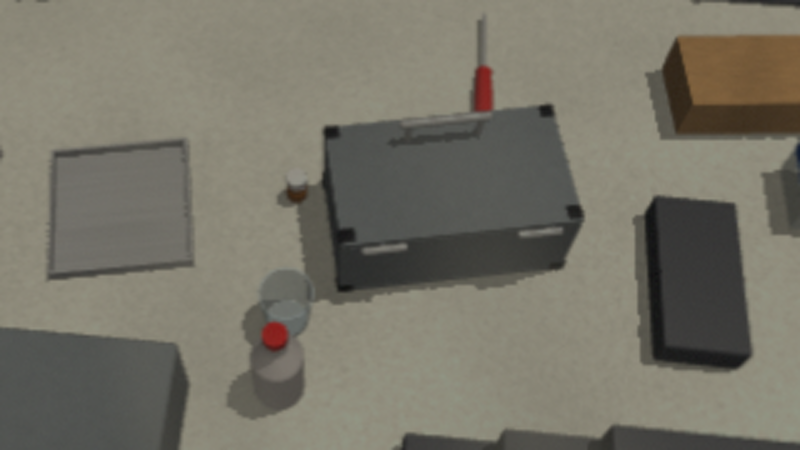

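View pics/s2.png

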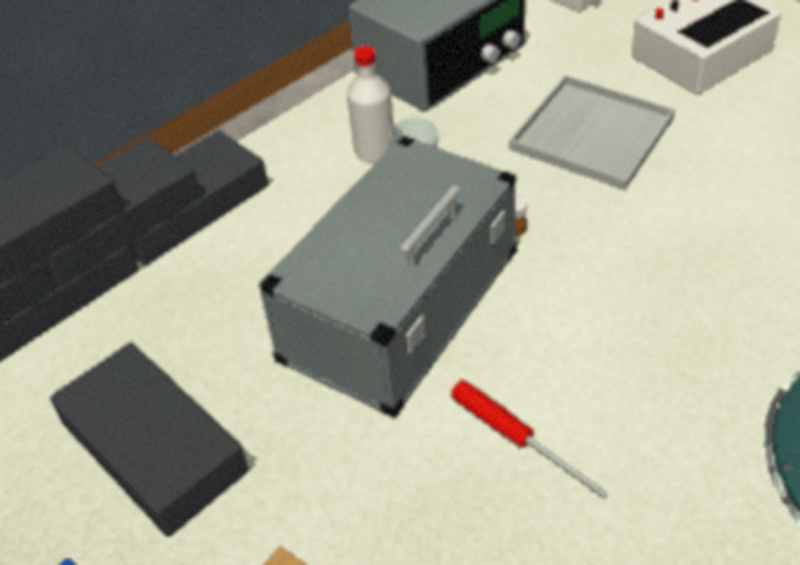

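The scene crop shows the case with its handle at the robot side, the tray at left (corners 52,152 / 193,265) and the vial and beaker between and behind them. The side crop agrees, with lid corners at 515,178 / 405,140 / 262,285 / 383,340. I'll fit the poses to these corners and check IK along the lid arc.

```bash
cat > h.py <<'E'
import numpy as np,cv2
from scipy.spatial.transform import Rotation as Ro
from scipy.optimize import least_squares
def proj(d,X):
    return cv2.projectPoints(np.array(X,float).reshape(-1,1,3),cv2.Rodrigues(np.array(d["R"]))[0],np.array(d["t"],float),np.array(d["K"]),np.array(d["D"],float))[0].reshape(-1,2)
def place(p,X):  # p=x,y,yaw ; local -> world
    X=np.array(X,float); R=Ro.from_euler("z",p[2]).as_matrix(); return X@R.T+[p[0],p[1],0]
def fit(ds,uvs,Xs,p0):
    f=lambda p:np.concatenate([(proj(d,place(p,X))-uv).ravel() for d,uv,X in zip(ds,uvs,Xs)])
    r=least_squares(f,p0,loss="soft_l1"); return r.x,np.round(f(r.x),1)
def ori(yaw,tilt=0,psi=0): # tilt about the case y axis (+: tool tip towards -x)
    return (Ro.from_rotvec(tilt*np.array([-np.sin(psi),np.cos(psi),0]))*Ro.from_euler("xyz",[np.pi,0,yaw])).as_euler("xyz")
E
python3 - <<'E'
from h import *
from plant import ctrl,cams,monitor
ds=[cams.capture(c) for c in("scene","side")]
sc=lambda L:np.array(L)/2.5+[200,140]; si=lambda L:np.array(L)/(800/340)+[100,140]
T=lambda x,y,z:[x*.08,y*.14,z]
X1=[T(-1,-1,.132),T(-1,1,.132),T(1,-1,.132),T(1,1,.132),T(1,-1,0),T(1,1,0),[-.05,-.05,.167],[-.05,.05,.167]]
u1=sc([(326,128),(553,106),(340,242),(581,216),(340,290),(564,268),(403,125),(491,116)])
X2=[T(-1,-1,.132),T(1,-1,.132),T(1,1,.132),T(-1,1,.132),T(-1,1,0),T(-1,-1,0)]
u2=si([(515,178),(403,139),(262,285),(383,342),(393,415),(515,254)])
c,r=fit(ds,[u1,u2],[X1,X2],[.6,.1,0]); print("case",c,r)
q=lambda x,y:[x*.09,y*.09,.018]
Y1=[q(-1,-1),q(-1,1),q(1,1),q(1,-1)]; Y2=[q(1,-1),q(-1,-1),q(-1,1),q(1,1)]
t,r=fit(ds,[sc([(51,152),(187,140),(193,265),(48,278)]),si([(567,77),(674,113),(626,188),(510,146)])],[Y1,Y2],[.6,-.3,0]); print("tray",t,r)
np.save("case.npy",c);np.save("tray.npy",t)
psi=c[2]; h=place(c,[[.08,0,.122]])[0]
for yw in(psi+np.pi/2,psi-np.pi/2):
  for tilt in(-.6,-.3,0,.3,.6):
    ok=[]
    for th in(0,.4,.8,1.2,1.6,1.85):
      a=.333+th; p=h+.1376*np.array([-np.cos(a)*np.cos(psi),-np.cos(a)*np.sin(psi),np.sin(a)])
      j=ctrl.inverse_kinematics(p.tolist(),ori(yw,tilt,psi).tolist()); ok.append(None if j is None else round(j[6],1))
    print(round(yw,2),tilt,ok)
for yw in(psi,psi+np.pi):
  print(round(yw,2),[ (j:=ctrl.inverse_kinematics(place(c,[[0,y,.25]])[0].tolist(),ori(yw).tolist())) is not None and np.round(j,2).tolist() for y in(-.09,.09)],ctrl.inverse_kinematics([t[0],t[1],.1],ori(yw).tolist()) is not None)
E
```

```text
case [0.54862454 0.18476587 0.20409219] [-0.3 -1.5  0.3 -1.5  0.7  0.5  2.1  1.1 -0.2 -0.  -0.6 -0.3  0.8 -1.1
 -0.5 -0.7  0.5 -1.4 -0.5 -2.2 -2.6 -1.2  0.2 -0.9  0.   1.6  0.2 -0.4]
tray [ 0.56868218 -0.22520352  0.19952093] [ 0.2 -1.2  0.2 -1.4  0.3 -2.4 -0.  -1.9 -1.6 -1.6 -0.1 -2.2 -0.6 -3.6
 -1.3 -3.1]
1.77 -0.6 [np.float64(-0.9), np.float64(-0.6), np.float64(-0.6), np.float64(-0.7), np.float64(-0.8), np.float64(-0.7)]
1.77 -0.3 [np.float64(-0.5), np.float64(-0.5), np.float64(-0.6), np.float64(-0.6), np.float64(-0.6), np.float64(-0.6)]
1.77 0 [np.float64(-0.6), np.float64(-0.5), np.float64(-0.5), np.float64(-0.5), np.float64(-0.5), np.float64(-0.5)]
1.77 0.3 [np.float64(-0.5), np.float64(-0.5), np.float64(-0.5), np.float64(-0.4), np.float64(-0.4), np.float64(-0.4)]
1.77 0.6 [np.float64(-0.5), np.float64(-0.5), np.float64(-0.5), None, None, None]
-1.37 -0.6 [np.float64(2.2), np.float64(2.4), np.float64(2.5), np.float64(2.4), np.float64(2.3), np.float64(2.2)]
-1.37 -0.3 [np.float64(2.6), np.float64(2.6), np.float64(2.6), np.float64(2.6), np.float64(2.5), np.float64(2.5)]
-1.37 0 [np.float64(2.6), np.float64(2.6), np.float64(2.6), np.float64(2.6), np.float64(2.6), np.float64(2.6)]
-1.37 0.3 [np.float64(2.5), np.float64(2.6), np.float64(2.6), np.float64(2.6), np.float64(2.6), np.float64(2.7)]
-1.37 0.6 [np.float64(2.5), np.float64(2.5), np.float64(2.6), None, None, None]
0.2 [[0.41, 0.37, -0.81, 1.64, 0.28, 1.25, -1.82], [0.16, 0.45, -0.93, 1.58, 0.38, 1.29, -2.2]] True
3.35 [[0.56, 0.45, -1.04, 1.64, 0.4, 1.29, 1.22], [0.29, 0.56, -1.17, 1.58, 0.52, 1.35, 0.83]] True
```

```bash
cat >> h.py <<'E'
def bar(c,th,dr=0):
    psi=c[2]; h=place(c,[[.08,0,.122]])[0]; a=.333+th
    return h+.1376*np.array([-np.cos(a)*np.cos(psi),-np.cos(a)*np.sin(psi),np.sin(a)])
E
python3 - <<'E'
from h import *
from plant import ctrl,cams,monitor
c=np.load("case.npy"); psi=c[2]; o=ori(psi+np.pi/2).tolist(); b=bar(c,0)
ctrl.line_to([.25,-.35,.3],vel=.3)
ctrl.goto([b[0],b[1],.3],o)
d=cams.capture("wrist"); cv2.imwrite("pics/w1.png",d["img"]); print(proj(d,place(c,[[-.05,-.05,.167],[-.05,.05,.167]])))
ctrl.line_to([b[0],b[1],.168],vel=.12)
print(monitor.current_wrist_force())
ctrl.set_gripper(0.0)
print(monitor.current_wrist_force(),monitor.current_gripper_width(),monitor.current_finger_force(),monitor.current_position(),b,monitor.current_clock())
E
```

```text
[[322.31076622 234.25099703]
 [321.95576949 133.46245439]]
[0.20501415 0.71278708 1.00260515]
[-0.60404943  0.44786311  0.21620697] 0.0066402567610836976 0.0 [0.49963476 0.17460523 0.16800452] [0.49962204 0.17462363 0.16697865] 6.9583
```

View pics/w1.png

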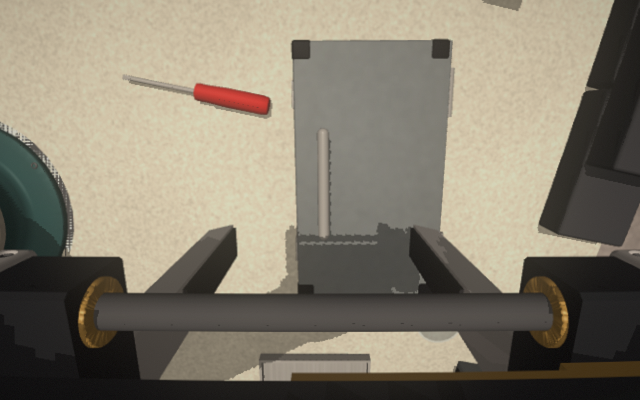

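The handle shows at column 323, rows 130–240, as predicted, yet the fingers shut on nothing. I'll look from the side.

Run:
```python
from h import *
from plant import ctrl,cams,monitor
c=np.load("case.npy")
d=cams.capture("side"); a=d["img"]; p=monitor.current_position()
print(proj(d,[p,[p[0],p[1],p[2]-.017]]),proj(d,place(c,[[-.05,-.05,.167],[-.05,.05,.167]])),monitor.current_gripper_width())
d2=cams.capture("scene");print(proj(d2,[p]))
A=cv2.resize(a[120:330,170:370],(400,420),interpolation=cv2.INTER_CUBIC);B=cv2.resize(d2["img"][100:310,290:490],(400,420),interpolation=cv2.INTER_CUBIC)
cv2.imwrite("pics/g1.png",np.hstack([A,B]))
```

```text
[[282.93069585 232.1906358 ]
 [283.25009991 237.01067022]] [[293.07564761 220.71654769]
 [272.15143422 245.01808693]] 0.005103362125998122
[[379.01157809 187.11345645]]
```

View pics/g1.png

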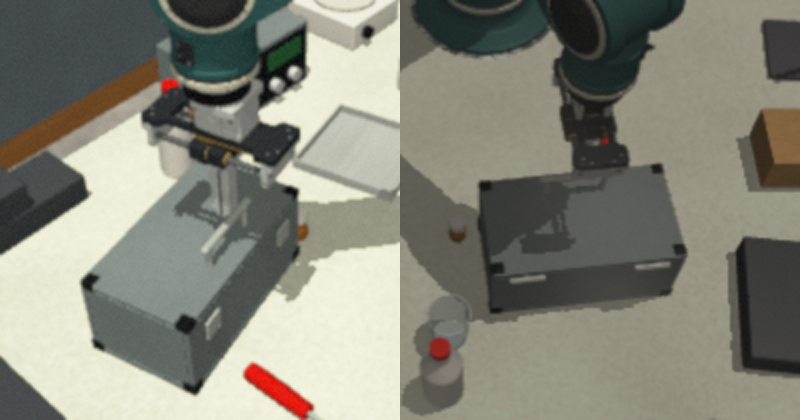

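The side view puts the shut fingers either just above or just behind the bar. I'll probe downwards gently to learn the bar's height.

Run:
```python
from h import *
from plant import ctrl,cams,monitor
p=np.array(monitor.current_position()); f0=np.array(monitor.current_wrist_force())
for k in range(1,20):
    q=p-[0,0,.001*k]; ctrl.line_to(q.tolist(),vel=.02)
    f=np.array(monitor.current_wrist_force())-f0
    if np.abs(f).max()>2.5: break
print(k,q,monitor.current_position(),f,monitor.current_moment(),monitor.current_clock())
```

```text
18 [0.4996074  0.17461543 0.14998981] [0.49973141 0.17468595 0.15039888] [-2.43613452 -2.38675522  8.24189044] [-0.44424477  0.58196706 -0.01256759] 11.5583
```

Run:
```python
from h import *
from plant import ctrl,cams,monitor
c=np.load("case.npy"); p=np.array(monitor.current_position())
d=cams.capture("wrist"); w=d["img"]; print(proj(d,[p,p-[0,0,.017]]),proj(d,place(c,[[-.05,-.05,.167],[-.05,.05,.167],[-.05,-.05,.132],[-.05,.05,.132],[-.08,.14,.132]])))
s=cams.capture("side"); a=s["img"]; print(proj(s,[p,p-[0,0,.017]]))
cv2.imwrite("pics/g2.png",np.hstack([cv2.resize(w[:,160:480],(400,500)),cv2.resize(a[180:280,230:310],(400,500),interpolation=cv2.INTER_CUBIC)]))
```

```text
[[321.87703679 228.77983275]
 [321.92066614 220.73026865]] [[321.83194353 317.79801238]
 [321.52781066 148.01679964]
 [321.92242114 289.65269354]
 [321.67672693 143.32546119]
 [269.05601018 -14.70623555]]
[[283.22133502 237.18471464]
 [283.53447591 241.90330095]]
```

View pics/g2.png

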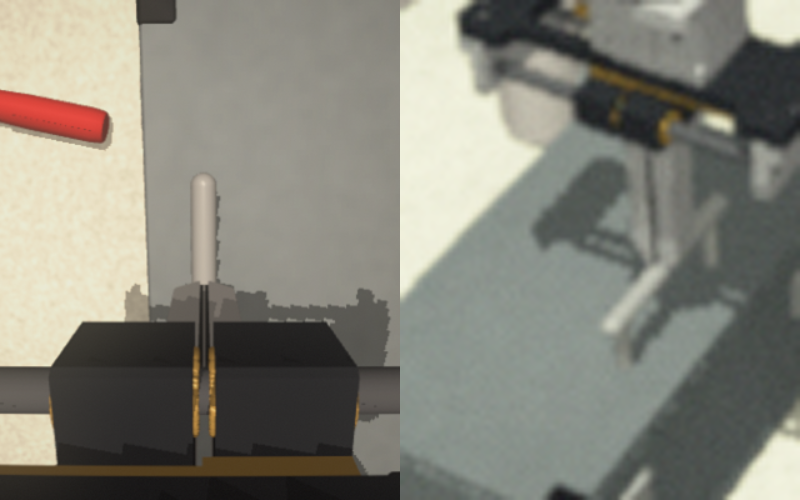

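Both halves of the picture show the fingertips standing on the bar (wrist crop row 285, side crop row 265). Since the reported TCP is z = 0.150, the real tips sit about 22 mm behind it, not 17 mm ahead. The tool is therefore effectively about 40 mm shorter than stated. I'll correct for that along the tool axis and grasp again.

```bash
cat >> h.py <<'E'
GO=.0405  # real grasp point lies this far behind the reported TCP along tool z
def tcp(P,o): return (np.array(P)+GO*Ro.from_euler("xyz",o).as_matrix()[:,2]).tolist()
E
python3 - <<'E'
from h import *
from plant import ctrl,cams,monitor
c=np.load("case.npy"); psi=c[2]; o=ori(psi+np.pi/2).tolist(); b=bar(c,0)
ctrl.line_to([b[0],b[1],.185],vel=.15)
ctrl.set_gripper(.6)
ctrl.line_to(tcp(b,o),vel=.08)
print(monitor.current_wrist_force())
ctrl.set_gripper(0.0)
print(monitor.current_wrist_force(),monitor.current_gripper_width(),monitor.current_finger_force(),monitor.current_clock())
E
```

```text
[-0.50973922  0.52000468 -0.01008029]
[ 3.04050442  0.49548601 -1.94533048] 0.10931569499869596 29.998639225959778 14.6917
```

Bar gripped (10.3 mm, 30 N). Now the first half of the arc.

Run:
```python
from h import *
from plant import ctrl,cams,monitor
c=np.load("case.npy"); psi=c[2]
for th in (.1,.25,.4,.55,.7,.85):
    o=ori(psi+np.pi/2,.3*th/.85,psi).tolist()
    ctrl.line_to(tcp(bar(c,th),o),o,vel=.08)
    f=np.array(monitor.current_wrist_force()); print(th,f.round(1),round(monitor.current_gripper_width(),3),np.round(monitor.current_moment(),2))
    if np.linalg.norm(f)>45: break
print(monitor.current_clock())
s=cams.capture("side"); cv2.imwrite("pics/l1.png",cv2.resize(s["img"][80:330,150:400],(600,600)))
```

```text
0.1 [ 1.8  0.9 -6.2] 0.104 [ 0.1  -0.57  0.  ]
0.25 [-2.  -0.5 -3.3] 0.111 [-0.05  0.33 -0.06]
0.4 [-8.1 -2.6  2.7] 0.106 [-0.61  1.97  0.05]
0.55 [-13.7  -4.8   9.7] 0.106 [-1.26  3.31  0.1 ]
0.7 [-14.7  -5.9  18.7] 0.106 [-1.7   4.24  0.11]
0.85 [-12.2  -6.   24.1] 0.108 [-1.87  4.12  0.32]
16.975
```

View pics/l1.png

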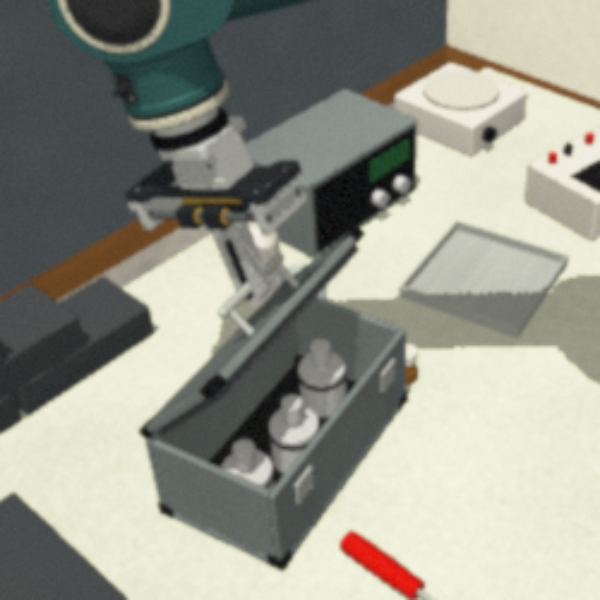

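The lid is held open at about 0.85 rad and the pots show in the case, around (245,470), (293,430) and (322,370). I'll loosen slightly so the bar can turn between the fingers, then carry it over.

Run:
```python
from h import *
from plant import ctrl,cams,monitor
c=np.load("case.npy"); psi=c[2]
ctrl.set_gripper(.19)
print(np.round(monitor.current_wrist_force(),1),monitor.current_gripper_width())
o=ori(psi+np.pi/2,.3,psi).tolist()
for th in (1.0,1.15,1.3,1.45,1.6,1.7,1.8,1.87):
    ctrl.line_to(tcp(bar(c,th),o),o,vel=.08)
    f=np.array(monitor.current_wrist_force()); print(th,f.round(1),monitor.current_finger_force())
    if np.linalg.norm(f)>40: break
print(monitor.current_clock())
s=cams.capture("side"); cv2.imwrite("pics/l2.png",cv2.resize(s["img"][80:330,150:400],(600,600)))
```

```text
[-2.3  0.5 -0.8] 0.18983034577416655
1.0 [-2.2 -0.1  3.5] 1.8906956166028976
1.15 [-0.9 -1.2 -0.3] 0.6312162056565285
1.3 [-1.1 -0.5 -1.2] 0.3648502193391323
1.45 [-0.5  0.2  0.8] 0.16648194752633572
1.6 [ 1.  -0.   0.7] 0.0
1.7 [ 1.2 -0.  -0.9] 0.2776425238698721
1.8 [ 0.5 -1.6  0.1] 0.4084975551813841
1.87 [ 1.2  0.4 -0.4] 0.5025433748960495
20.35
```

View pics/l2.png

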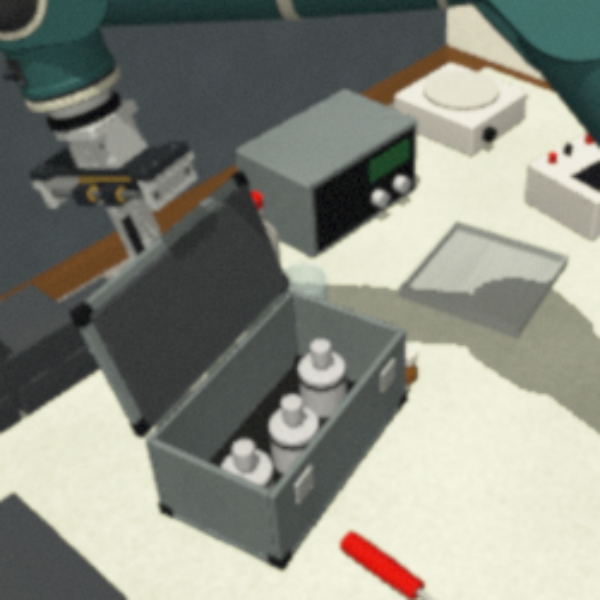

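The lid is past balance at about 1.9 rad, and the three knobs are clear at crop (243,445), (291,402) and (319,348). I'll back out along the lid and locate the knobs.

```bash
cat >> h.py <<'E'
def ray(d,uv,z):
    n=cv2.undistortPoints(np.array([[uv]],float),np.array(d["K"]),np.array(d["D"],float))[0,0]
    R=np.array(d["R"]);C=-R.T@np.array(d["t"]);v=R.T@[n[0],n[1],1]; return C+v*(z-C[2])/v[2]
E
python3 - <<'E'
from h import *
from plant import ctrl,cams,monitor,models
c=np.load("case.npy"); psi=c[2]
o=ori(psi+np.pi/2,.3,psi).tolist()
ctrl.set_gripper(.26)
p=np.array(monitor.current_position()); a=Ro.from_euler("xyz",o).as_matrix()[:,2]
ctrl.line_to((p-.1*a).tolist(),vel=.12)
R=Ro.from_euler("z",-psi)
o2=ori(psi+np.pi).tolist()
P=place(c,[[-.02,0,.30]])[0]
j=ctrl.inverse_kinematics(P.tolist(),o2); print(np.round(monitor.current_joint_pos(),2),np.round(j,2), np.round(ctrl.inverse_kinematics(P.tolist(),ori(psi).tolist()),2))
s=cams.capture("side")
for b in models.search_frame("side","pot_a"): print("side",np.round(b["extent"]),b["p"])
for u in [(243,441),(291,398),(319,344)]:
    X=ray(s,np.array(u)/2.4+[150,80],.104); print("case frame",R.apply(X-[c[0],c[1],0]).round(4))
d=cams.capture("scene"); print(monitor.current_clock(),monitor.current_wrist_force())
for b in models.search_frame("scene","pot_a"):print("scene",np.round(b["extent"]),b["p"])
E
```

```text
[-0.11  0.96 -0.73  0.6   0.49  1.99 -0.32] [ 0.52  0.43 -1.2   1.6   0.41  1.39  1.04] [ 0.18  0.27 -0.69  1.61  0.18  1.33 -1.9 ]
side [263. 240. 286. 278.] 0.82
side [242. 268. 261. 281.] 0.66
side [274. 222. 295. 253.] 0.62
case frame [-0.0024  0.0809  0.104 ]
case frame [-0.0125  0.0038  0.104 ]
case frame [ 0.0065 -0.0855  0.104 ]
21.8833 [-0.43697046  0.6805231  -0.82568935]
scene [340. 219. 362. 233.] 0.63
scene [371. 206. 389. 230.] 0.57
```

Run:
```python
from h import *
from plant import ctrl,cams,monitor,models
c=np.load("case.npy"); psi=c[2]; R=Ro.from_euler("z",-psi)
p=monitor.current_position()
try: ctrl.line_to([p[0]-.05,p[1],p[2]+.06],vel=.2)
except ctrl.PlanningError as e: print(e)
o=ori(psi).tolist()
ctrl.goto(place(c,[[-.05,0,.32]])[0].tolist(),o)
print(np.round(monitor.current_joint_pos(),2),monitor.current_clock())
ctrl.set_gripper(.55)
d=cams.capture("wrist")
for k,b in enumerate(models.search_frame("wrist","pot_a")): 
    e=b["extent"]; print(np.round(e),round(b["p"],2))
for q in([-.0024,.081],[-.0125,.004],[.0065,-.0855]): print(proj(d,place(c,[q+[.104]])).round())
cv2.imwrite("pics/k1.png",d["img"])
np.savez("k1.npz",K=d["K"],D=d["D"],R=d["R"],t=d["t"])
```

```text
[ 0.12  0.18 -0.6   1.65  0.1   1.35 -1.85] 23.875
[234. 113. 282. 155.] 0.88
[299. 122. 337. 165.] 0.8
[363. 104. 411. 150.] 0.63
[[254. 134.]]
[[320. 143.]]
[[396. 126.]]
```

View pics/k1.png

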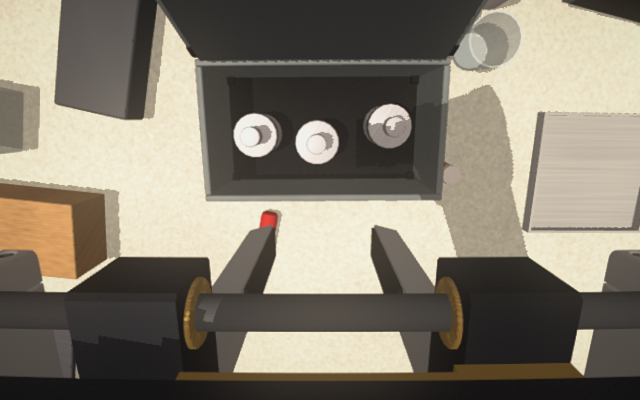

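Knob tops at (251,137), (318,144) and (396,126), agreeing with the side-view estimates. Now to weigh them one by one.

```bash
cat > w.py <<'E'
from h import *
from plant import ctrl,cams,monitor
c=np.load("case.npy"); psi=c[2]; o=ori(psi).tolist()
d={k:v for k,v in np.load("k1.npz").items()}
S=[(-.0024,.081),(-.0125,.004),(.0065,-.0855)]
K=[(np.array(ray(d,u,.104))+place(c,[list(s)+[.104]])[0])/2 for u,s in zip([(251,137),(318,144),(396,126)],S)]
def F(n=8):
    v=[]
    for _ in range(n): ctrl.hold(.04); v.append(monitor.current_wrist_force()[2])
    return round(float(np.mean(v)),2)
def down(i):
    k=K[i]; ctrl.line_to([k[0],k[1],.20-GO],o,vel=.25); f0=F(4)
    ctrl.line_to([k[0],k[1],.096-GO],vel=.12); f1=monitor.current_wrist_force()
    ctrl.set_gripper(0.0); return f0,np.round(f1,1)
E
python3 - <<'E'
from w import *
print(np.round(K,4))
for i in range(3):
    f=down(i); g=monitor.current_gripper_width()*94; k=K[i]
    ctrl.line_to([k[0],k[1],.108-GO],vel=.04); ctrl.hold(.2); w=F()
    print(i,f,"grip mm",round(g,1),"load",w-f[0],monitor.current_finger_force(),monitor.current_clock())
    if abs(w-f[0])>3.2: break
    ctrl.line_to([k[0],k[1],.0963-GO],vel=.04); ctrl.set_gripper(.5)
    ctrl.line_to([k[0],k[1],.17-GO],vel=.2)
E
```

```text
[[0.5279 0.2653 0.104 ]
 [0.5346 0.187  0.104 ]
 [0.5726 0.1023 0.104 ]]
0 (0.3, array([0. , 1.1, 0.4])) grip mm 23.4 load -5.1 29.998632967472076 28.2167
```

Pot 0 carries 5.1 N (0.52 kg), so it is the heavy one. Carrying it to the tray.

Run:
```python
from w import *
t=np.load("tray.npy"); k=K[0]
ctrl.line_to([k[0],k[1],.255-GO],vel=.12)
ctrl.line_to([t[0],t[1],.255-GO],vel=.18)
ctrl.hold(.2); w=F(); print("load",w,monitor.current_gripper_width()*94,monitor.current_clock())
ctrl.line_to([t[0],t[1],.098-GO],vel=.1)
s=cams.capture("scene"); s2=cams.capture("side")
for h in (.096,.094,.093,.092,.091,.090,.089,.088):
    ctrl.line_to([t[0],t[1],h-GO],vel=.02); f=F(4)
    if f>-2.5: break
print(h,f,monitor.current_clock())
A=cv2.resize(s["img"][160:280,200:320],(400,400));B=cv2.resize(s2["img"][120:240,290:410],(400,400))
cv2.imwrite("pics/t1.png",np.hstack([A,B]))
```

```text
load -5.06 23.10433169325343 33.0083
0.09 -1.47 37.325
```

View pics/t1.png

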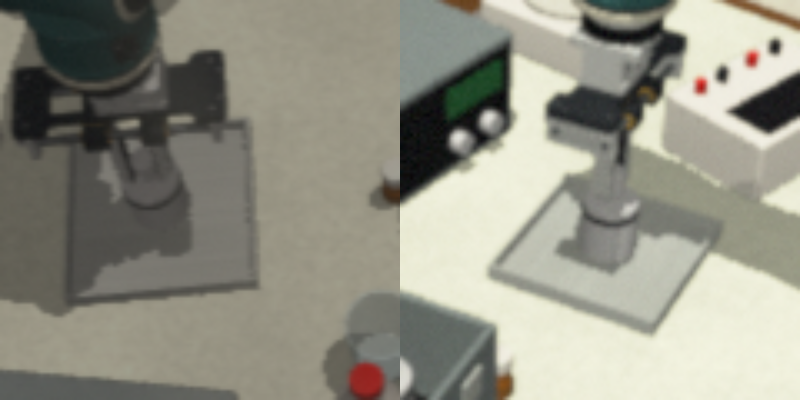

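Contact came exactly at the expected height. The pot stands over the tray's middle: base near scene crop (150,205), tray centre about (160,213). Releasing and checking.

Run:
```python
from w import *
from plant import models
t=np.load("tray.npy")
ctrl.line_to([t[0],t[1],.0897-GO],vel=.02)
ctrl.set_gripper(.5); ctrl.line_to([t[0],t[1],.30-GO],vel=.15); ctrl.line_to([t[0]-.22,t[1]-.05,.30-GO],vel=.2)
s=cams.capture("scene"); s2=cams.capture("side"); print(monitor.current_clock())
for n,d in(("scene",s),("side",s2)):
    print(n,proj(d,[place(t,[[0,0,.098]])[0],place(t,[[0,0,.004]])[0]]).round())
    for b in models.search_frame(n,"pot_a"): print(np.round(b["extent"]),round(b["p"],2))
A=cv2.resize(s["img"][140:320,200:440],(400,300));B=cv2.resize(s2["img"][110:350,200:420],(400,436))
im=np.zeros((436,800,3),np.uint8); im[:300,:400]=A; im[:,400:]=B; cv2.imwrite("pics/f1.png",im)
```

```text
41.075
scene [[244. 208.]
 [249. 223.]]
[372. 206. 392. 228.] 0.91
[238. 206. 259. 230.] 0.69
[343. 217. 358. 230.] 0.5
side [[353. 173.]
 [351. 195.]]
[274. 221. 295. 252.] 0.96
[263. 242. 284. 277.] 0.93
[344. 175. 360. 201.] 0.71
```

View pics/f1.png

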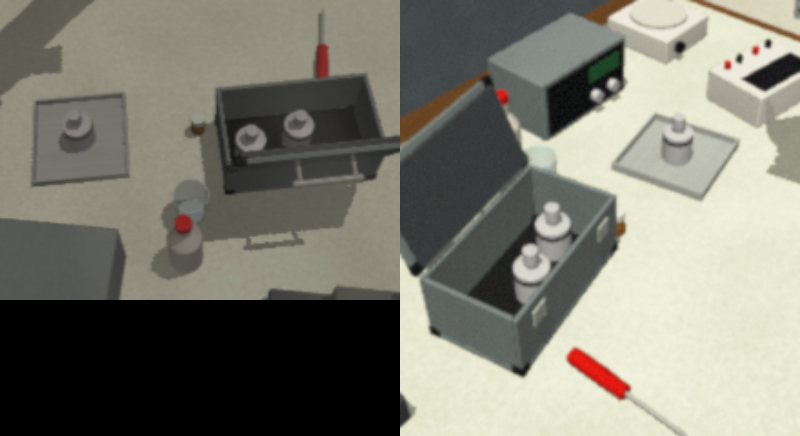

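The pot stands upright in the tray (scene crop 77,130), the other two stand in the case, the lid rests open and the bystanders are in place. Handing in.

Run:
```python
from plant import ticket
print(ticket.job_done())
```

```text
the job is handed in; nothing more can be done
None
```

I handed the job in at about 41 s: the lid rests open by itself, the heavy pot (5.1 N, about 0.52 kg) stands upright in the tray, and the other two still stand in the case; the first grasp closed on nothing because the fingers reach about 40 mm less than stated, and the judge returned no verdict.

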